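# Level the centrifuge stand

## Robot

A 7-joint arm with a two-finger parallel gripper is mounted at the origin on the work surface. World frame = base frame: x ahead of the robot, y to its left, z up, the work surface at z = 0. Lengths are in m, angles in rad, forces in N, time in s.
With the tool pointing down it reaches from about 0.4 to 0.85 m from the base axis. Payload 4.5 kg.
Tool frame: the origin (TCP) lies on the centre line of the jaws, within the pads' length; the fingertips stand 11 mm ahead of it and the grasp point (between the pads) lies 8 mm behind it; z points along the fingers, x is the direction in which the jaws open and shut, and the axes are right-handed (so a half turn about z gives the same grasp; the last joint's range is limited). The gripper opens to 88 mm and grips with 3 to 60 N. Pads are 18 mm wide; open, the fingers measure 123 mm over their backs; the gripper's body (75 mm by 187 mm) begins 45 mm behind the grasp point.
Start: joints at [1.212, 0.689, -0.195, 1.565, 0.157, 0.902, -0.215], TCP at [0.239, -0.577, 0.25] pointing down, gripper open.
Joint ranges: [-3.01, 3.01], [-0.46, 2.08], [-1.47, 1.51], [0.13, 2.56], [-1, 4.14], [0.04, 2.09], [-2.66, 2.66]. Speed limits (rad/s): [2.57, 2.57, 3.14, 3.14, 3.14, 3.14, 3.14].

## Interface

Orientations are given as a unit quaternion [x, y, z, w].
In Python, from plant import r, vision, order, nets gives the robot as it stands.
- The arm moves only by the tool send_rows, never from a script. Its argument "series" is a list of rows, each an object with "delta_pos": the shift along the tool's x, y, z in cm, a list of three; "turn": the turn about the tool's z in degrees; "jaw": the closure, from 0 (fully open) to 1 (shut). In form: [{"delta_pos": [x, y, z], "turn": turn, "jaw": jaw}, ...]. A call has 1 to 8 rows; each row is the pose to reach, as a shift and turn from the pose commanded when the call began, along the tool's axes at that moment; what a row does not reach only later rows make up. A row lasts 1/12 s, in which the tool goes at most 41.7 mm and 7.16 degrees, less where a joint would pass 70% of its speed; a pose out of reach is approached as far as the arm can. A call with a gripper value outside its range is refused whole. The fingers move at their own pace and stop on an object; "force" is the grip in N (left out, the last holds). Time passes only in rows, so rows that repeat a pose let the fingers close. It gives the time, the measured TCP pose, the force and the opening at its end, in the units of the state.
- r.get_state(): the state, without advancing time (a new reading comes with each control period).
- vision.snapshot(name): name is "scene" or "side" or "wrist"; returns the picture (480x640x3 uint8, blue, green, red); there is no depth.
- vision.camera_params(name): a dict with "intrinsics" (3x3 intrinsics, pixels), "extrinsics" (4x4, takes a point from world to camera coordinates). Camera axes: x right, y down, z forward; pixel columns grow to the right and rows downward; lengths in m; the calibration is good to about 2 mm. A picture is of the moment at which its call begins: read the wrist's pose just before it. camera_params takes no time and is no camera call; for the wrist camera it gives the pose at the moment of the call.
- order.finish_job(): hands the job in, once; it reports no verdict.
Trained networks look in the newest picture that a camera, given by its name, has taken for a name from the list of things; names that differ only in an ending like _2 or _b are one class to them, and where a whole thing is asked for, a point or a joint stands for the part that bears it (a point fixed in the world has none). Each returns a list of dicts, best first, with "score" (0 to 1); they miss things now and then, are a little off and sometimes report something else, mostly with a low value. They report only what shows in the picture. A call takes as long as a camera call. They do not tell look-alikes from the thing itself.
- nets.boxes_of(camera, label): "location" ([row, column] as shares, 0 to 1, of the picture: columns of its width, rows of its height, amid what is visible of it).
- nets.trace(camera, label): "region" (480x640 bool, what is visible of it) and "location" ([row, column] as shares, 0 to 1, of the picture: columns of its width, rows of its height, amid what is visible of it).
The state is a dict: "clock": time; "q": joint angles; "qd": joint speeds; "joint_torque": joint torques, N m; "tool_pos": TCP position; "eef_rot": TCP orientation; "contact_force": force on the tool from outside, world axes, zero at the start; "moment": the same for the moment, N m; "opening": opening from 0.0 (shut) to 1.0 (fully open).
Only numpy, scipy, OpenCV 4.12 (cv2) and the standard library are available. Lean on these libraries where they do the work, as an engineer would, in place of code of your own. Each camera call takes 0.05 s, during which the arm holds its last target.

## Task

Before the small centrifuge goes on it, level the stand: lay the spirit level on the dark strip of the stand's plate, lengthwise along the strip, and let go of it; then turn the hand knob of the levelling foot until the bubble sits between its two lines. Then press the level's black thumb pad down about half of its travel with closed fingers, firmly but not hard, and finish while still pressing, with the bubble centred and the level flat on the strip; do not knock over or shove the other things on the table.

Things in the scene. Friction and masses are not known exactly. Their poses are not given: they have to be found in the camera images.
- level_mid (a point): Centre, half-way up, of the spirit level: a loose aluminium bar 150 mm long (x), 26 mm wide (y), 34 mm high (z), 0.2 to 0.4 kg, black end caps. It starts on the table right of the stand, vial upward. x runs along it towards the half of its top that holds the vial. Grip it across its width at the middle.
- pad_top (a point): Top centre of the level's black rubber thumb pad, 32 mm (x) by 21 mm (y), in the middle of the level, 35 mm above level_mid when free. It stands 18 mm proud of the bar and is sprung: it sinks up to 8 mm straight down, 1.8 N per mm. Press it about 4 mm (some 7 N) to hold the level down.
- bubble (a joint): Place of the level's bubble, in m: 0 = centred between the two black lines, positive towards the vial end (+x), at most 0.0185. The white bubble (12 mm) lies in the dull green vial on the level's top, vial centre 46 mm along +x; lines 17 mm apart. It drifts to the higher end, 5 mm per 0.01 rad of slope along the level, and settles in about 1 s; jerks disturb it.
- strip (a point): Centre of the dark flush strip (170 x 42 mm) on the stand's aluminium plate (160 x 300 x 12 mm, top about 60 mm up); the level's middle goes here. Its y runs along the strip from the fixed feet (-y, right) to the levelling foot (+y, left). The plate slopes only along the strip, hinged over the fixed feet 95 mm to -y; at the start its levelling-foot side is 0.015 to 0.032 rad too low.
- knob_mid (a point): Centre of the levelling foot's black round hand knob, 38 mm across, 28 mm high, upright axis, 160 mm to the strip's +y, about 39 mm above the plate's top. It keeps its height as it turns; the plate climbs its screw: clockwise from above raises that side by 0.012 rad per radian (bubble 6 mm per radian). It stays where left, friction 0.12 N m; at first it needs 1.3 to 2.6 rad clockwise.
- centrifuge: Small round centrifuge, white with a dark blue lid, 150 mm across, 106 mm high, origin under its centre. Leave alone.
- tub: White screw-top tub, 92 mm across, 150 mm high, origin under its centre. Leave alone.
- rack: Blue tube rack with some tubes, 90 mm (x) by 150 mm (y) by 90 mm high, origin under its centre. Leave alone.
Things that resemble listed ones, but are neither listed nor needed, are in the scene too. Of the things like the part that bears level_mid, leave any that is orange; of the rest the larger one is meant.

How it is judged:
By the outcome, as a careful person would: the job done as asked, in the order asked, and still so for the second after the job is handed in, while the arm keeps its last pose, push and grip.
It also fails if it takes over 70 s, if anything falls off the work surface, if the arm or the gripper's body presses on something with over 40 N, if the wrist force passes 120 N, or if a joint passes its speed limit or range.

## Working session

There is one attempt and no reset: what is moved stays moved. The work goes in short steps, Python scripts to look and compute and a tool call to move; the robot and the scene stay as the last step left them, time stands still between calls to the robot, and variables do not carry over. Pictures are saved under pics/ and viewed, and the job is handed in when it is done.

Besides the shell and the picture viewer there is one more tool, called after "Call:" as a command line: name --argument value ..., lists and objects as JSON in quotes. send_rows: Moves the arm, as the interface text tells. Its arguments: {"type":"object","properties":{"series":{"type":"array"},"force":{"type":"number"}},"required":["series"]}

```bash
ls; mkdir -p pics; python3 - <<'E'
from plant import r, vision, order, nets
import cv2
print(r.get_state())
for n in ["scene","side","wrist"]:
    im=vision.snapshot(n); cv2.imwrite(f"pics/a_{n}.png",im)
    p=vision.camera_params(n); print(n,p)
E
```

```text
pics
{'clock': 0.0, 'q': array([ 1.21179931,  0.68998074, -0.19451067,  1.56633756,  0.15730392,
        0.90248916, -0.21510082]), 'qd': array([-0.00081877, -0.00100127, -0.00119712, -0.00071529, -0.0001279 ,
       -0.00138094, -0.00239054]), 'joint_torque': array([ 4.20109131e-06, -5.27557898e+01, -1.26650121e+00, -1.53426808e+01,
       -5.25645283e-02,  6.69635876e-03,  1.91509066e-04]), 'tool_pos': array([ 0.23895452, -0.57685934,  0.24891368]), 'eef_rot': array([ 8.31519429e-01, -5.55494922e-01, -7.93669614e-04, -4.48250133e-04]), 'contact_force': array([ 1.39780184,  0.26173713, -1.03620485]), 'moment': array([ 0.04354204, -0.01957322,  0.00437376]), 'opening': 0.9948253685747374}
scene {'intrinsics': array([[512.65191875,   0.        , 328.41034268],
       [  0.        , 512.65191875, 245.10138875],
       [  0.        ,   0.        ,   1.        ]]), 'extrinsics': array([[ 0.87881429,  0.47713317, -0.00542045, -0.45661719],
       [ 0.24853561, -0.46740679, -0.84838726, -0.01980295],
       [-0.40732726,  0.74422767, -0.52934835,  1.43402876],
       [ 0.        ,  0.     
[... 204 characters left out ...]
]]), 'extrinsics': array([[-0.72249783, -0.69119769,  0.01557677,  0.36462869],
       [-0.38263519,  0.38099427, -0.84168502,  0.23571451],
       [ 0.57583608, -0.61407583, -0.53974409,  1.11797398],
       [ 0.        ,  0.        ,  0.        ,  1.        ]])}
wrist {'intrinsics': array([[430.12142223,   0.        , 320.35670325],
       [  0.        , 430.12142223, 238.88056164],
       [  0.        ,   0.        ,   1.        ]]), 'extrinsics': array([[ 0.38424795, -0.92322818, -0.00180054, -0.62499181],
       [-0.88153853, -0.36747476,  0.29639859, -0.04177339],
       [-0.27430518, -0.11230331, -0.95506264,  0.39050623],
       [ 0.        ,  0.        ,  0.        ,  1.        ]])}
```

View pics/a_scene.png

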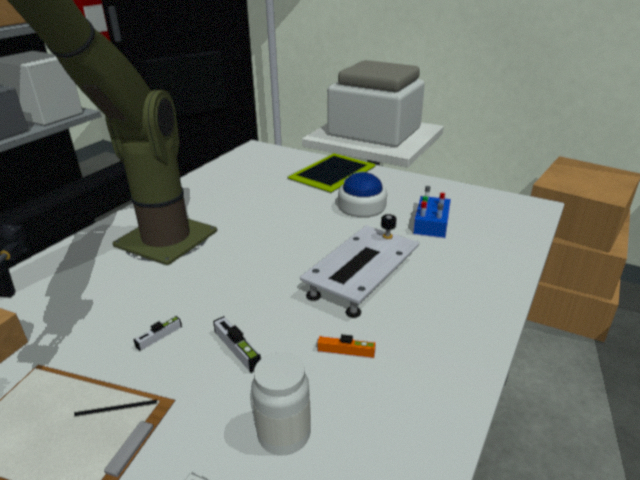

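View pics/a_side.png

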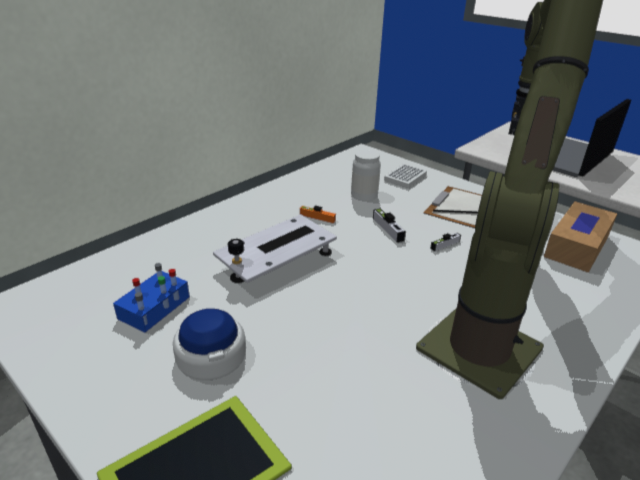

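View pics/a_wrist.png

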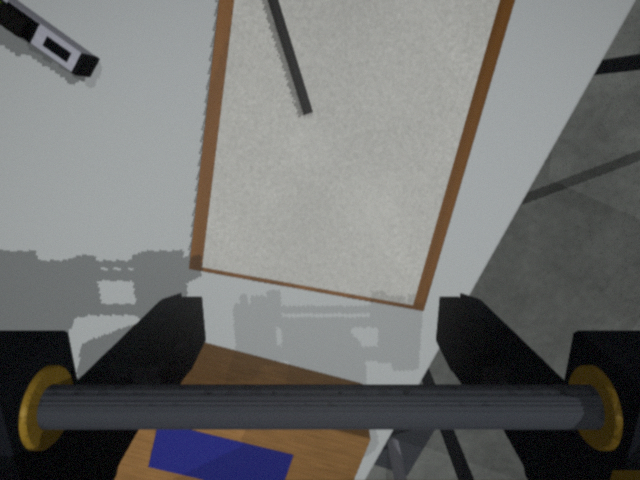

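In the scene view three things could be the level: a small grey bar at about (158,332), a larger grey bar at (236,343), and an orange one at (346,346), which must be left. I choose the larger grey one and check it with the networks and a close crop.

```bash
cat > h.py <<'E'
from plant import r, vision, order, nets
import cv2, numpy as np
def px(n,u,v,z,P=None):
    P=P or vision.camera_params(n); K=P['intrinsics'];E=P['extrinsics']
    d=E[:3,:3].T@np.linalg.solve(K,[u,v,1]); c=-E[:3,:3].T@E[:3,3]
    return c+d*(z-c[2])/d[2]
def proj(n,X,P=None):
    P=P or vision.camera_params(n); K=P['intrinsics'];E=P['extrinsics']
    c=K@(E[:3,:3]@np.asarray(X)+E[:3,3]); return c[:2]/c[2]
def tri(obs):
    A=[];b=[]
    for n,u,v in obs:
        P=vision.camera_params(n);M=P['intrinsics']@P['extrinsics'][:3]
        for q,row in((u,0),(v,1)):
            a=q*M[2]-M[row]; a=a/np.linalg.norm(a[:3]); A.append(a[:3]);b.append(-a[3])
    x,res,_,_=np.linalg.lstsq(np.array(A),np.array(b),rcond=None); return x,res
E
python3 - <<'E'
from h import *
for n in ["scene","side"]:
    im=vision.snapshot(n)
    for l in ["level_mid","pad_top","strip","knob_mid","bubble"]:
        d=nets.boxes_of(n,l); print(n,l,[(round(x['score'],2),round(x['location'][1]*640,1),round(x['location'][0]*480,1)) for x in d])
    c=im[280:400,120:400] if n=="scene" else im[180:290,190:480]
    cv2.imwrite(f"pics/b_{n}.png",cv2.resize(c,None,fx=2.7,fy=2.7,interpolation=cv2.INTER_CUBIC))
c=vision.snapshot("scene")[200:330,280:440]
cv2.imwrite("pics/b_stand.png",cv2.resize(c,None,fx=4.5,fy=4.5,interpolation=cv2.INTER_CUBIC))
E
```

```text
scene level_mid [(0.89, 346.8, 345.3), (0.88, 153.0, 334.1), (0.75, 240.1, 345.3)]
scene pad_top [(0.63, 233.5, 334.4), (0.46, 157.8, 326.3)]
scene strip [(0.83, 359.1, 263.9)]
scene knob_mid [(0.53, 390.5, 221.8)]
scene bubble []
side level_mid [(0.83, 387.7, 226.4), (0.82, 316.6, 211.4), (0.66, 444.6, 243.6)]
side pad_top [(0.53, 317.2, 210.9)]
side strip [(0.78, 275.1, 245.8)]
side knob_mid [(0.65, 236.3, 246.5)]
side bubble []
```

View pics/b_scene.png

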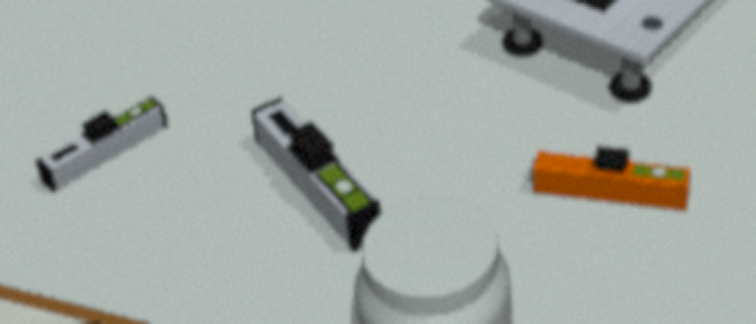

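View pics/b_side.png

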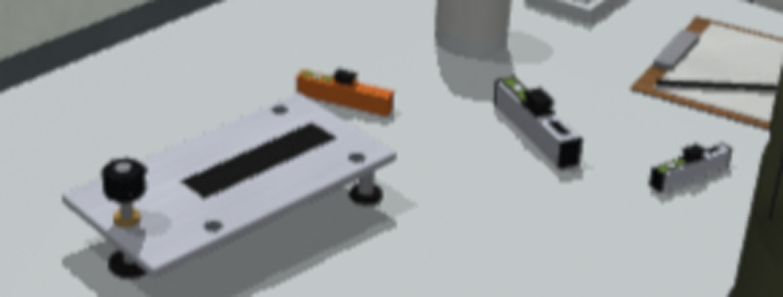

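View pics/b_stand.png

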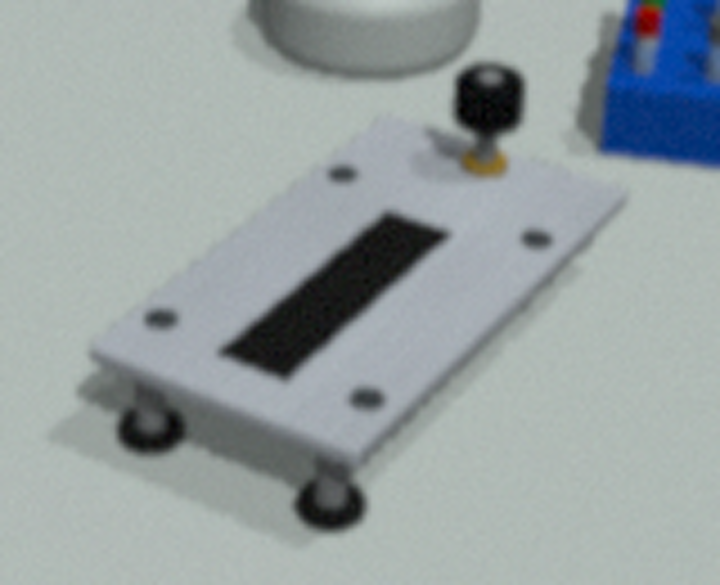

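```bash
python3 - <<'E'
from h import *
sc=[(366.7,247.1),(380,252.2),(344.4,284),(328.4,278.2)]
sd=[(265.2,253),(257.4,247.4),(306.7,225.9),(314.1,230.4)]
for a,b in zip(sc,sd):
    print(tri([("scene",*a),("side",*b)]),px("scene",*a,.06))
print("knob",tri([("scene",280+490/4.5,200+98/4.5),("side",190+124/2.7,180+180/2.7)]))
print("knobtop",tri([("scene",280+490/4.5,200+75/4.5),("side",190+124/2.7,180+165/2.7)]))
f=lambda p:px("scene",120+p[0]/2.7,280+p[1]/2.7,.034)
for p in [(253,108),(282,98),(347,212),(378,207)]: print(f(p))
print("pad",tri([("scene",120+313/2.7,280+140/2.7),("side",190+540/2.7,180+98/2.7)]))
for n,u,v in [("scene",366,205),("scene",280,400),("side",365,180)]: print(px(n,u,v,.1))
c=vision.snapshot("scene")
for l in ["centrifuge","tub","rack"]:
  for n in ["scene","side"]:
    d=nets.boxes_of(n,l); print(n,l,[(round(x['score'],2),round(x['location'][1]*640,1),round(x['location'][0]*480,1),px(n,x['location'][1]*640,x['location'][0]*480,.06).round(3)) for x in d])
E
```

```text
(array([0.55223226, 0.13897108, 0.05547299]), array([2.94107103e-06])) [0.55579377 0.13362324 0.06      ]
(array([0.58968374, 0.13443503, 0.05379242]), array([8.18800883e-06])) [0.59439698 0.12760441 0.06      ]
(array([ 0.57277369, -0.03179745,  0.05798151]), array([4.34274933e-05])) [ 0.57701944 -0.03027937  0.06      ]
(array([ 0.53453198, -0.02795271,  0.05994153]), array([5.32583588e-07])) [ 0.53491391 -0.02760456  0.06      ]
knob (array([0.57797436, 0.21253516, 0.09789171]), array([7.46389809e-06]))
knobtop (array([0.5779349 , 0.21091457, 0.11359755]), array([5.68760065e-06]))
[ 0.3758887  -0.24254505  0.034     ]
[ 0.38832124 -0.2221982   0.034     ]
[ 0.50811189 -0.30037277  0.034     ]
[ 0.52471077 -0.28582361  0.034     ]
pad (array([ 0.44722631, -0.261994  ,  0.04610369]), array([1.29101847e-05]))
[0.4900266  0.26776702 0.1       ]
[ 0.65196896 -0.40397612  0.1       ]
[ 0.5865204  -0.31406491  0.1       ]
scene centrifuge [(0.73, 359.5, 194.2, array([0.412, 0.392, 0.06 ]))]
side centrifuge [(0.94, 208.8, 345.5, array([0.375, 0.447, 0.06 ]))]
scene tub [(0.75, 278.0, 403.1, array([ 0.632, -0.383,  0.06 ]))]
side tub [(0.7, 363.5, 176.6, array([ 0.657, -0.398,  0.06 ]))]
scene rack [(0.66, 428.7, 214.4, array([0.636, 0.368, 0.06 ]))]
side rack [(0.64, 151.3, 298.8, array([0.589, 0.449, 0.06 ]))]
```

```bash
cat >> h.py <<'E'
from scipy.spatial.transform import Rotation as R
def yaw(s=None):
    s=s or r.get_state(); m=R.from_quat(s['eef_rot']).as_matrix(); return np.degrees(np.arctan2(m[1,0],m[0,0]))
def plan(X,yawdeg,s=None):
    s=s or r.get_state(); m=R.from_quat(s['eef_rot']).as_matrix()
    d=m.T@(np.asarray(X)-s['tool_pos'])*100
    t=-(yawdeg-yaw(s)); t=(t+180)%360-180
    print("clock",round(s['clock'],2),"tcp",s['tool_pos'].round(4),"yaw",yaw(s).round(2),"tilt",m[:,2].round(4),"-> delta cm",d.round(2),"turn",round(t,2),"op",round(s['opening'],3),"F",s['contact_force'].round(1))
E
python3 - <<'E'
from h import *
s=r.get_state();m=R.from_quat(s['eef_rot']).as_matrix()
E=vision.camera_params("wrist")['extrinsics'];c=-E[:3,:3].T@E[:3,3]
print("cam in tool",m.T@(c-s['tool_pos']),"axis",m.T@E[2,:3], "img right",m.T@E[0,:3])
for n in["scene","side"]:
    E=vision.camera_params(n)['extrinsics'];print(n,-E[:3,:3].T@E[:3,3])
plan([0.449,-0.263,0.25],65.4)
E
```

```text
cam in tool [ 0.00083106 -0.07686843 -0.13511438] axis [5.13225901e-05 2.96311148e-01 9.55091462e-01] img right [ 9.99998708e-01 -1.54953214e-03  4.26996931e-04]
scene [ 0.99032246 -0.8586327   0.73982511]
side [-0.29013365  0.84874542  0.79613749]
clock 1.15 tcp [ 0.2393 -0.5774  0.2497] yaw -67.49 tilt [ 0.e+00 -1.e-04 -1.e+00] -> delta cm [-2.102e+01 -3.141e+01 -3.000e-02] turn -132.89 op 0.997 F [-0.6  0.2  0.2]
```

Call:
send_rows --series '[{"delta_pos": [-3,-4,0],"turn": 6,"jaw": 0},{"delta_pos": [-5.5,-7.5,0],"turn": 12,"jaw": 0},{"delta_pos": [-8,-11,0],"turn": 18,"jaw": 0},{"delta_pos": [-10.5,-14.5,0],"turn": 24,"jaw": 0},{"delta_pos": [-13,-18,0],"turn": 30,"jaw": 0},{"delta_pos": [-15.5,-21.5,0],"turn": 36,"jaw": 0},{"delta_pos": [-18,-25.5,0],"turn": 42,"jaw": 0},{"delta_pos": [-20,-29,0],"turn": 47,"jaw": 0}]'

```text
clock: 1.82
tool_pos: [0.4198, -0.2951, 0.25]
eef_rot: [-0.539, 0.842, -0.0, 0.0]
contact_force: [0.9, 0.3, 0.6]
opening: 0.995
```

```bash
python3 - <<'E'
from h import *
im=vision.snapshot("wrist");cv2.imwrite("pics/c_wrist.png",im)
import pickle;pickle.dump(vision.camera_params("wrist"),open("c.pkl","wb"))
plan([0.449,-0.263,0.25],-114.6)
E
```

```text
clock 1.87 tcp [ 0.4278 -0.2848  0.2497] yaw -114.07 tilt [ 0.0049  0.0065 -1.    ] -> delta cm [-2.85 -1.05 -0.  ] turn 0.53 op 0.998 F [ 3.3  5.2 -0.3]
```

View pics/c_wrist.png

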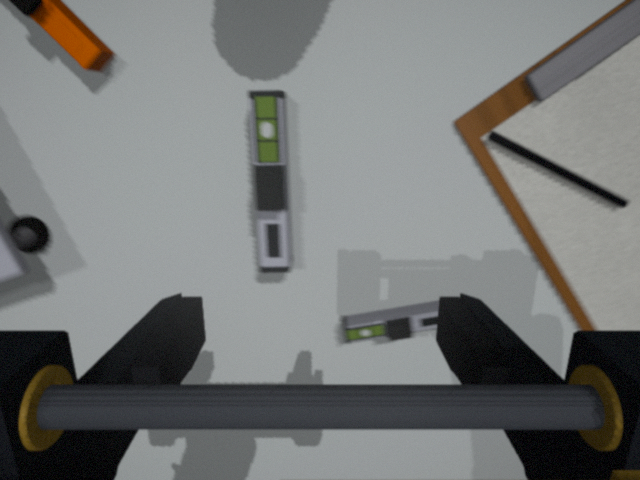

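The wrist view shows the chosen larger level at column ~270, rows 92–270, with the vial at (266,130). The small one sits at (390,325) and the orange one is top left. I'll retake it now the arm has settled, then measure.

```bash
python3 - <<'E'
from h import *
P=vision.camera_params("wrist");im=vision.snapshot("wrist");cv2.imwrite("pics/d_wrist.png",im)
P2=vision.camera_params("wrist");print(abs(P['extrinsics']-P2['extrinsics']).max())
import pickle;pickle.dump(P2,open("c.pkl","wb"))
for l in ["level_mid","pad_top"]:
    for x in nets.trace("wrist",l):
        print(l,round(x['score'],2),x['location'][1]*640,x['location'][0]*480, [np.round(a,1) for a in cv2.minAreaRect(np.argwhere(x['region'])[:,::-1].astype(np.float32))])
c=im[80:290,200:350];cv2.imwrite("pics/d_crop.png",cv2.resize(c,None,fx=2.8,fy=2.8,interpolation=cv2.INTER_CUBIC))
plan([0.449,-0.263,0.25],-114.6)
E
```

```text
0.008227706874323767
level_mid 0.78 91.712 31.392 [array([86.9, 28.3]), array([115.7,  34.4]), np.float64(43.4)]
level_mid 0.69 400.31999999999994 326.49600000000004 [array([399.5, 329.6]), array([33.2, 82.2]), np.float64(81.5)]
level_mid 0.64 292.99199999999996 181.488 [array([290.9, 185. ]), array([181.1,  35.2]), np.float64(88.0)]
level_mid 0.19 11.200000000000001 251.808 [array([ 24., 235.]), array([106.,  48.]), np.float64(90.0)]
pad_top 0.85 413.82399999999996 333.888 [array([415.5, 334.6]), array([16.3, 24.3]), np.float64(81.3)]
pad_top 0.59 289.216 193.008 [array([288.5, 194. ]), array([40., 27.]), np.float64(90.0)]
pad_top 0.57 53.888 8.976 [array([51. ,  9.5]), array([19., 36.]), np.float64(90.0)]
clock 2.02 tcp [ 0.4203 -0.2956  0.2498] yaw -114.2 tilt [ 3.e-04 -2.e-04 -1.e+00] -> delta cm [-4.15 -1.28 -0.02] turn 0.4 op 1.0 F [-0.8  0.4  0.5]
```

View pics/d_crop.png

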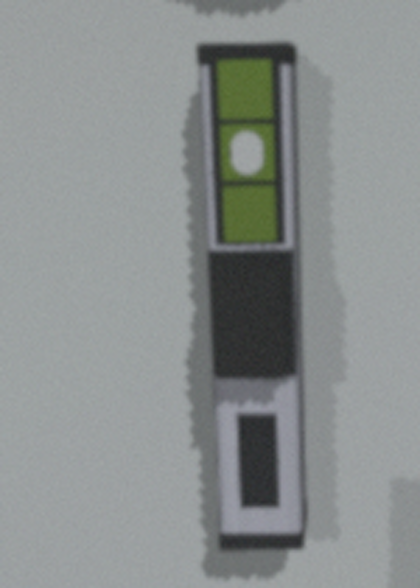

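```bash
python3 - <<'E'
from h import *
import pickle;P=pickle.load(open("c.pkl","rb"))
pts=[px("wrist",200+a/2.8,80+b/2.8,.034,P) for a,b in [(198,46),(296,46),(303,547),(220,547)]]
p=np.array(pts);print(p.round(4))
a=(p[0]+p[1])/2;b=(p[2]+p[3])/2;print("len",np.linalg.norm(a-b),"w",np.linalg.norm(p[0]-p[1]),np.linalg.norm(p[2]-p[3]),"mid",(a+b)/2,"ang",np.degrees(np.arctan2(*(a-b)[[1,0]])))
print("pad",px("wrist",289.5,80+313/2.8,.052,P))
m=(a+b)/2
plan([m[0],m[1],0.032],np.degrees(np.arctan2(*(a-b)[[1,0]]))-90)
E
```

```text
[[ 0.5184 -0.2864  0.034 ]
 [ 0.5075 -0.3112  0.034 ]
 [ 0.3707 -0.2522  0.034 ]
 [ 0.3811 -0.2283  0.034 ]]
len 0.14906202999369905 w 0.027139289786939434 0.026018678901952988 mid [ 0.44444104 -0.26952354  0.034     ] ang -23.13061993032905
pad [ 0.44727259 -0.27098037  0.052     ]
clock 2.02 tcp [ 0.4203 -0.2956  0.2498] yaw -114.2 tilt [ 3.e-04 -2.e-04 -1.e+00] -> delta cm [-3.37 -1.12 21.78] turn -1.07 op 1.0 F [-0.8  0.4  0.5]
```

Call:
send_rows --series '[{"delta_pos": [-1,-0.3,3],"turn": -1,"jaw": 0},{"delta_pos": [-2,-0.7,6.5],"turn": -1,"jaw": 0},{"delta_pos": [-3.3,-1.2,10],"turn": -1,"jaw": 0},{"delta_pos": [-3.3,-1.2,13],"turn": -1,"jaw": 0},{"delta_pos": [-3.3,-1.2,15],"turn": -1,"jaw": 0},{"delta_pos": [-3.3,-1.2,16],"turn": -1,"jaw": 0},{"delta_pos": [-3.3,-1.2,16],"turn": -1,"jaw": 0}]'

```text
clock: 2.6
tool_pos: [0.4416, -0.2733, 0.088]
eef_rot: [-0.547, 0.837, 0.001, -0.001]
contact_force: [0.3, 0.1, 0.4]
opening: 1.001
```

```bash
python3 - <<'E'
from h import *
im=vision.snapshot("wrist");cv2.imwrite("pics/e_wrist.png",im)
plan([.4455,-.269,0.016],-113.1)
E
```

```text
clock 2.65 tcp [ 0.4426 -0.2735  0.0894] yaw -113.64 tilt [-1.5e-03 -2.0e-04 -1.0e+00] -> delta cm [-0.54 -0.1   7.34] turn -0.54 op 0.997 F [-0.5  0.3  0.3]
```

View pics/e_wrist.png

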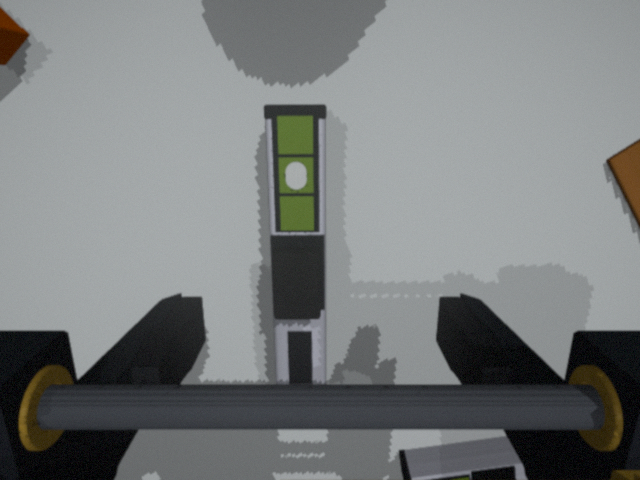

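```bash
python3 - <<'E'
from h import *
s=r.get_state();m=R.from_quat(s['eef_rot']).as_matrix()
f=lambda u,v,z:m.T@(px("wrist",u,v,z)-s['tool_pos'])*100
for q in [(264,106,.034),(326,106,.034),(270,236,.052),(324,236,.052),(273,318,.052),(322,318,.052),(275,375,.034),(327,375,.034)]: print(q,f(*q).round(2))
plan([.4455,-.269,0.016],-113.1)
E
```

```text
(264, 106, 0.034) [-2.34 -7.71  5.53]
(326, 106, 0.034) [ 0.28 -7.71  5.53]
(270, 236, 0.052) [-2.06 -2.51  3.73]
(324, 236, 0.052) [ 0.2  -2.51  3.74]
(273, 318, 0.052) [-2.05  1.31  3.74]
(322, 318, 0.052) [0.13 1.31 3.74]
(275, 375, 0.034) [-2.27  5.51  5.54]
(327, 375, 0.034) [0.4  5.51 5.55]
clock 2.65 tcp [ 0.4426 -0.2735  0.0894] yaw -113.64 tilt [-1.5e-03 -2.0e-04 -1.0e+00] -> delta cm [-0.54 -0.1   7.34] turn -0.54 op 0.997 F [-0.5  0.3  0.3]
```

Call:
send_rows --series '[{"delta_pos": [-0.95,-0.25,1],"turn": 0,"jaw": 0},{"delta_pos": [-0.95,-0.25,3.5],"turn": 0,"jaw": 0},{"delta_pos": [-0.95,-0.25,5.5],"turn": 0,"jaw": 0},{"delta_pos": [-0.95,-0.25,6.8],"turn": 0,"jaw": 0},{"delta_pos": [-0.95,-0.25,7.3],"turn": 0,"jaw": 0},{"delta_pos": [-0.95,-0.25,7.3],"turn": 0,"jaw": 0.3},{"delta_pos": [-0.95,-0.25,7.3],"turn": 0,"jaw": 0.6},{"delta_pos": [-0.95,-0.25,7.3],"turn": 0,"jaw": 1}]' --force 25

```text
clock: 3.32
tool_pos: [0.4505, -0.2647, 0.0177]
eef_rot: [-0.548, 0.836, -0.001, 0.0]
contact_force: [0.1, -0.4, -0.5]
opening: 0.796
```

Call:
send_rows --series '[{"delta_pos": [0,0,0],"turn": 0,"jaw": 1},{"delta_pos": [0,0,0],"turn": 0,"jaw": 1},{"delta_pos": [0,0,0],"turn": 0,"jaw": 1}]'

```text
clock: 3.57
tool_pos: [0.4501, -0.2644, 0.0173]
eef_rot: [-0.548, 0.836, -0.0, 0.0]
contact_force: [0.0, 0.5, 0.0]
opening: 0.572
```

```bash
python3 - <<'E'
from h import *
im=vision.snapshot("wrist");cv2.imwrite("pics/f_wrist.png",im)
plan([.562,.053,0.2],-5.9)
E
```

```text
clock 3.62 tcp [ 0.4501 -0.2644  0.0171] yaw -113.5 tilt [ 6.e-04 -4.e-04 -1.e+00] -> delta cm [-33.57   2.37 -18.29] turn -107.6 op 0.524 F [-0.4  1.   0.5]
```

View pics/f_wrist.png

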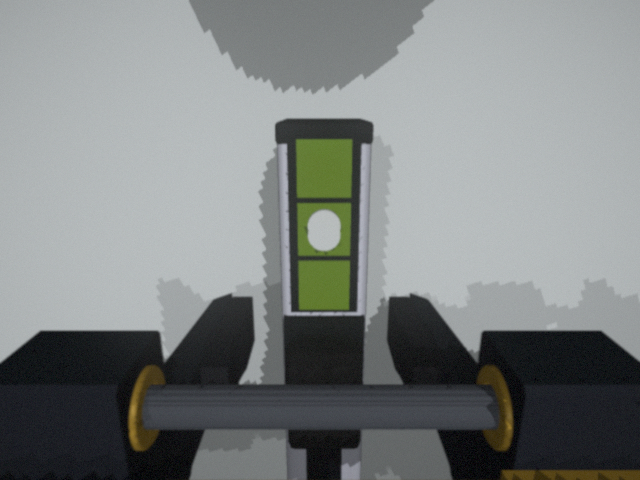

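Level is centred between the jaws, and the bubble is at (323,231) between its lines at rows 200 and 257. I'll finish closing.

Call:
send_rows --series '[{"delta_pos": [0,0,0],"turn": 0,"jaw": 1},{"delta_pos": [0,0,0],"turn": 0,"jaw": 1},{"delta_pos": [0,0,0],"turn": 0,"jaw": 1},{"delta_pos": [0,0,0],"turn": 0,"jaw": 1},{"delta_pos": [0,0,0],"turn": 0,"jaw": 1},{"delta_pos": [0,0,-1],"turn": 0,"jaw": 1},{"delta_pos": [0,0,-4],"turn": 0,"jaw": 1},{"delta_pos": [0,0,-7],"turn": 0,"jaw": 1}]'

```text
clock: 4.28
tool_pos: [0.4487, -0.2634, 0.0868]
eef_rot: [-0.548, 0.836, 0.002, -0.001]
contact_force: [0.2, 1.0, -2.5]
opening: 0.291
```

```bash
python3 - <<'E'
from h import *
im=vision.snapshot("wrist");cv2.imwrite("pics/g_wrist.png",im)
plan([.562,.053,0.2],-5.9)
E
```

```text
clock 4.33 tcp [ 0.4513 -0.2652  0.0923] yaw -113.52 tilt [ 0.0048 -0.0025 -1.    ] -> delta cm [-33.59   2.49 -10.8 ] turn -107.62 op 0.291 F [0.3 0.2 1.2]
```

View pics/g_wrist.png

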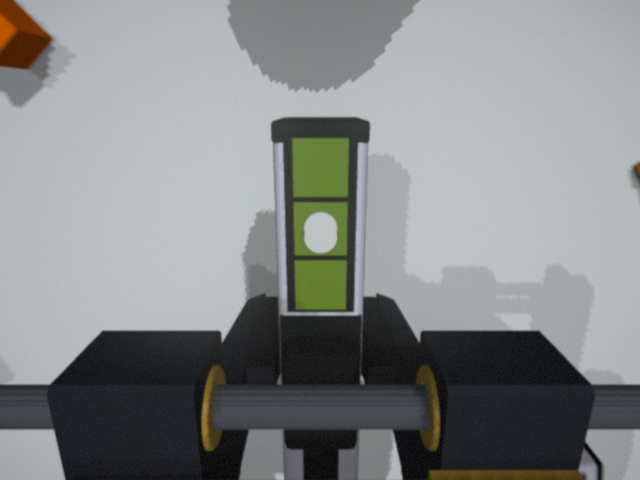

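Call:
send_rows --series '[{"delta_pos": [-1,0.1,-1],"turn": -5,"jaw": 1},{"delta_pos": [-3,0.2,-2.5],"turn": -11,"jaw": 1},{"delta_pos": [-5,0.4,-4],"turn": -18,"jaw": 1},{"delta_pos": [-7.5,0.6,-5.5],"turn": -25,"jaw": 1},{"delta_pos": [-10,0.8,-6.5],"turn": -32,"jaw": 1},{"delta_pos": [-12.5,1,-7],"turn": -39,"jaw": 1},{"delta_pos": [-15,1.2,-7],"turn": -46,"jaw": 1},{"delta_pos": [-17.5,1.4,-7],"turn": -53,"jaw": 1}]'

```text
clock: 5.0
tool_pos: [0.5069, -0.097, 0.1576]
eef_rot: [0.865, -0.501, 0.0, 0.0]
contact_force: [-0.4, 0.1, -2.8]
opening: 0.289
```

```bash
python3 - <<'E'
from h import *
plan([.562,.053,0.16],-5.9)
E
```

```text
clock 5.0 tcp [ 0.5069 -0.097   0.1576] yaw -60.15 tilt [ 7.e-04 -5.e-04 -1.e+00] -> delta cm [-10.27 -12.25  -0.25] turn -54.25 op 0.289 F [-0.4  0.1 -2.8]
```

Call:
send_rows --series '[{"delta_pos": [-1.5,-1.5,0],"turn": -7,"jaw": 1},{"delta_pos": [-3,-3.2,0],"turn": -14,"jaw": 1},{"delta_pos": [-4.5,-5,0],"turn": -21,"jaw": 1},{"delta_pos": [-6,-7,0],"turn": -28,"jaw": 1},{"delta_pos": [-7.3,-8.7,0],"turn": -35,"jaw": 1},{"delta_pos": [-8.5,-10.2,0],"turn": -42,"jaw": 1},{"delta_pos": [-9.5,-11.4,0],"turn": -49,"jaw": 1},{"delta_pos": [-10.2,-12.3,0],"turn": -54,"jaw": 1}]'

```text
clock: 5.67
tool_pos: [0.5636, 0.0531, 0.157]
eef_rot: [0.999, -0.053, 0.0, -0.0]
contact_force: [0.5, -0.0, -2.9]
opening: 0.29
```

Call:
send_rows --series '[{"delta_pos": [0,0,0],"turn": 0,"jaw": 1},{"delta_pos": [0,0,0],"turn": 0,"jaw": 1},{"delta_pos": [0,0,0],"turn": 0,"jaw": 1}]'

```text
clock: 5.92
tool_pos: [0.5628, 0.0496, 0.1566]
eef_rot: [0.998, -0.058, -0.001, 0.001]
contact_force: [0.6, -0.8, -2.8]
opening: 0.295
```

```bash
python3 - <<'E'
from h import *
im=vision.snapshot("wrist");cv2.imwrite("pics/i_wrist.png",im)
plan([.562,.053,0.076],-5.9)
im=vision.snapshot("scene")[170:320,270:470];cv2.imwrite("pics/i_scene.png",cv2.resize(im,None,fx=4,fy=4,interpolation=cv2.INTER_CUBIC))
E
```

```text
clock 5.97 tcp [0.5629 0.0494 0.1566] yaw -6.69 tilt [-0.0011 -0.0019 -1.    ] -> delta cm [-0.12 -0.36  8.06] turn -0.79 op 0.291 F [ 0.4  0.4 -2.4]
```

View pics/i_wrist.png

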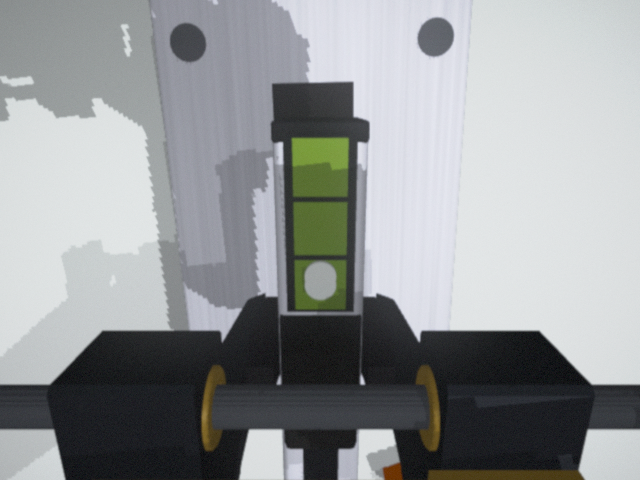

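View pics/i_scene.png

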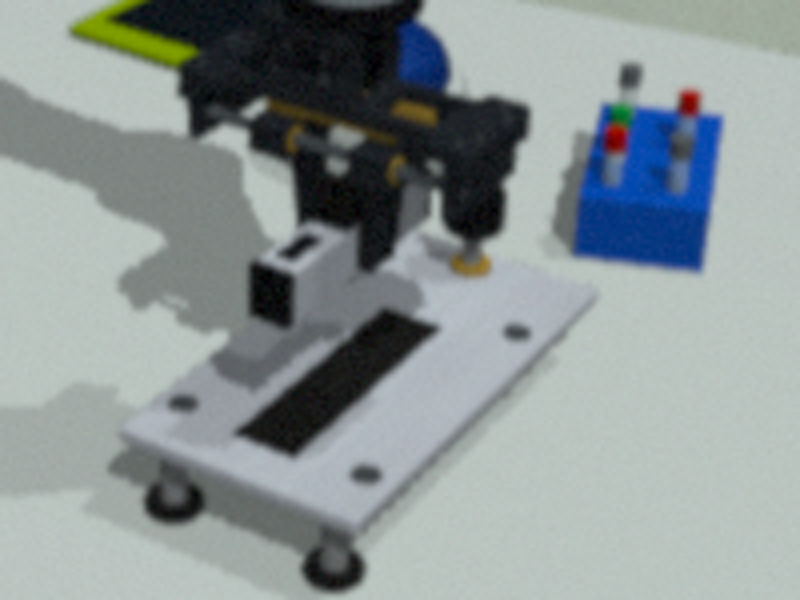

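```bash
python3 - <<'E'
from h import *
s=r.get_state();m=R.from_quat(s['eef_rot']).as_matrix()
f=lambda u,v,z:m.T@(px("wrist",u,v,z)-s['tool_pos'])*100
for q in [(273,83.5,.0575),(353,82.5,.0575),(188,42.5,.0565),(436,37,.0565),(271.5,123,.1566+.017),(369,123,.1566+.017)]: print(q,f(*q).round(2),px("wrist",*q).round(4))
# plate edges
for q in [(152,20),(183,300),(470,20),(451,300)]: print(q,f(*q,.058).round(2))
E
```

```text
(273, 83.5, 0.0575) [-2.38 -8.69  9.9 ] [0.5494 0.1384 0.0575]
(353, 82.5, 0.0575) [ 1.72 -8.74  9.9 ] [0.5902 0.1342 0.0575]
(188, 42.5, 0.0565) [ -6.59 -10.62  10.  ] [0.5098 0.1625 0.0565]
(436, 37, 0.0565) [  5.82 -10.89   9.99] [0.6334 0.1507 0.0565]
(271.5, 123, 0.17359999999999998) [-1.25 -7.17 -1.71] [0.5589 0.1222 0.1736]
(369, 123, 0.17359999999999998) [ 1.34 -7.17 -1.71] [0.5846 0.1192 0.1736]
(152, 20) [ -8.23 -11.61   9.85]
(183, 300) [-8.11  3.46  9.88]
(470, 20) [  7.39 -11.64   9.84]
(451, 300) [7.84 3.43 9.87]
```

Call:
send_rows --series '[{"delta_pos": [-0.2,-0.45,1],"turn": -1,"jaw": 1},{"delta_pos": [-0.2,-0.45,3],"turn": -1,"jaw": 1},{"delta_pos": [-0.2,-0.45,5],"turn": -1,"jaw": 1},{"delta_pos": [-0.2,-0.45,6.5],"turn": -1,"jaw": 1},{"delta_pos": [-0.2,-0.45,7.3],"turn": -1,"jaw": 1},{"delta_pos": [-0.2,-0.45,7.6],"turn": -1,"jaw": 1},{"delta_pos": [-0.2,-0.45,7.7],"turn": -1,"jaw": 1},{"delta_pos": [-0.2,-0.45,7.7],"turn": -1,"jaw": 1}]'

```text
clock: 6.68
tool_pos: [0.5624, 0.056, 0.08]
eef_rot: [0.999, -0.048, 0.0, -0.0]
contact_force: [0.0, -0.2, -2.5]
opening: 0.295
```

```bash
python3 - <<'E'
from h import *
im=vision.snapshot("wrist");cv2.imwrite("pics/j_wrist.png",im)
s=r.get_state();m=R.from_quat(s['eef_rot']).as_matrix()
plan([.562,.053,0.076],-5.6)
im=vision.snapshot("scene")[170:320,270:470];cv2.imwrite("pics/j_scene.png",cv2.resize(im,None,fx=4,fy=4,interpolation=cv2.INTER_CUBIC))
E
```

```text
clock 6.73 tcp [0.5626 0.056  0.0803] yaw -5.5 tilt [ 1.2e-03  2.0e-04 -1.0e+00] -> delta cm [-0.03  0.31  0.43] turn 0.1 op 0.292 F [ 0.1 -0.4 -2.8]
```

View pics/j_wrist.png

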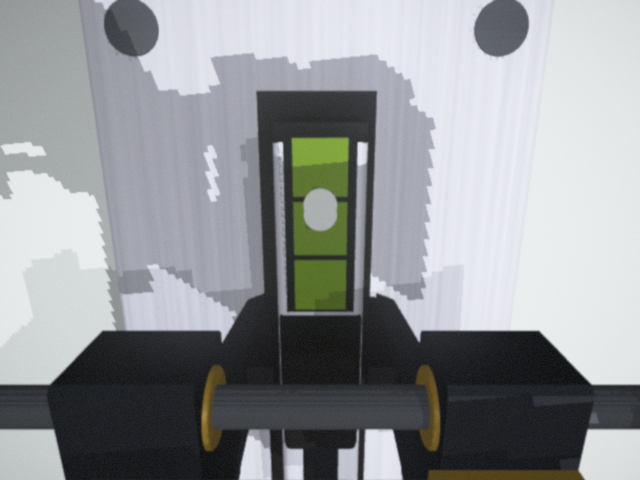

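View pics/j_scene.png

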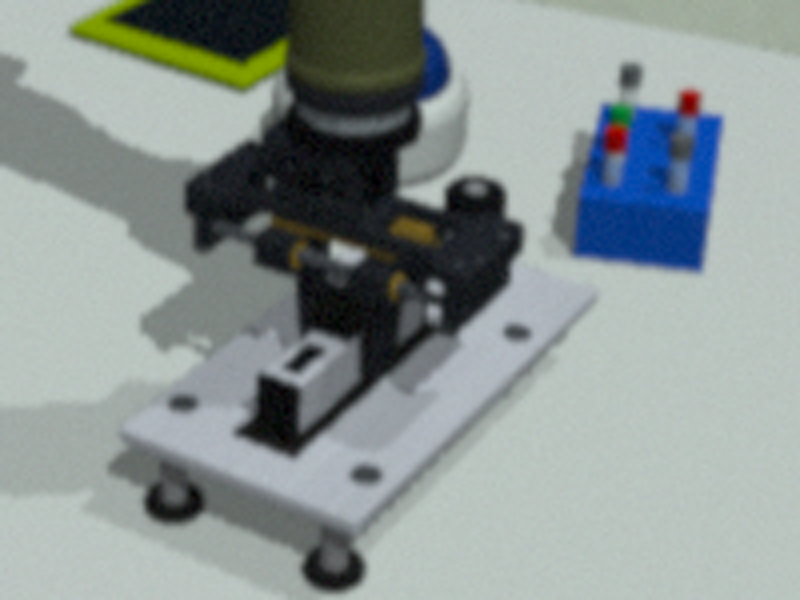

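```bash
python3 - <<'E'
from h import *
s=r.get_state();m=R.from_quat(s['eef_rot']).as_matrix()
f=lambda u,v,z:m.T@(px("wrist",u,v,z)-s['tool_pos'])*100
for q in [(258,93,.0575),(377,92,.0575),(131,27,.0565),(501.5,27,.0565),(271.5,123,.0973),(369,123,.0973)]: print(q,f(*q).round(2))
E
```

```text
(258, 93, 0.0575) [-2.13 -8.02  2.3 ]
(377, 92, 0.0575) [ 2.02 -8.06  2.3 ]
(131, 27, 0.0565) [ -6.32 -10.12   2.39]
(501.5, 27, 0.0565) [  6.13 -10.14   2.41]
(271.5, 123, 0.0973) [-1.25 -7.16 -1.68]
(369, 123, 0.0973) [ 1.34 -7.17 -1.68]
```

Call:
send_rows --series '[{"delta_pos": [-0.1,0.15,0.1],"turn": 0,"jaw": 1},{"delta_pos": [-0.1,0.15,0.2],"turn": 0,"jaw": 1},{"delta_pos": [-0.1,0.15,0.25],"turn": 0,"jaw": 1},{"delta_pos": [-0.1,0.15,0.25],"turn": 0,"jaw": 1}]'

```text
clock: 7.12
tool_pos: [0.561, 0.0544, 0.0773]
eef_rot: [0.999, -0.048, 0.0, 0.0]
contact_force: [-0.2, 0.9, -2.7]
opening: 0.293
```

Call:
send_rows --series '[{"delta_pos": [0,0,0.1],"turn": 0,"jaw": 1},{"delta_pos": [0,0,0.1],"turn": 0,"jaw": 1},{"delta_pos": [0,0,0.1],"turn": 0,"jaw": 1}]'

```text
clock: 7.37
tool_pos: [0.5611, 0.0546, 0.0763]
eef_rot: [0.999, -0.048, 0.0, -0.0]
contact_force: [-0.7, -0.4, -2.0]
opening: 0.291
```

Call:
send_rows --series '[{"delta_pos": [0,0,0.1],"turn": 0,"jaw": 1},{"delta_pos": [0,0,0.15],"turn": 0,"jaw": 1},{"delta_pos": [0,0,0.15],"turn": 0,"jaw": 1}]'

```text
clock: 7.62
tool_pos: [0.5612, 0.0548, 0.0749]
eef_rot: [0.999, -0.048, 0.0, -0.0]
contact_force: [-0.4, 1.4, 0.8]
opening: 0.295
```

Call:
send_rows --series '[{"delta_pos": [0,0,0],"turn": 0,"jaw": 0.65},{"delta_pos": [0,0,0],"turn": 0,"jaw": 0.55},{"delta_pos": [0,0,0],"turn": 0,"jaw": 0.4},{"delta_pos": [0,0,0],"turn": 0,"jaw": 0.25},{"delta_pos": [0,0,0],"turn": 0,"jaw": 0.25},{"delta_pos": [0,0,0],"turn": 0,"jaw": 0.25},{"delta_pos": [0,0,0],"turn": 0,"jaw": 0.25}]'

```text
clock: 8.2
tool_pos: [0.561, 0.0545, 0.0747]
eef_rot: [0.999, -0.048, -0.0, 0.0]
contact_force: [-0.1, -0.4, -0.2]
opening: 0.75
```

Call:
send_rows --series '[{"delta_pos": [0,0,-1],"turn": 0,"jaw": 0.25},{"delta_pos": [0,0,-3],"turn": 0,"jaw": 0.25},{"delta_pos": [0,0,-5.5],"turn": 0,"jaw": 0.25},{"delta_pos": [0,0,-8],"turn": 0,"jaw": 0.25},{"delta_pos": [0,0,-9],"turn": 0,"jaw": 0.25},{"delta_pos": [0,0,-9],"turn": 0,"jaw": 0.25},{"delta_pos": [0,0,-9],"turn": 0,"jaw": 0.25}]'

```text
clock: 8.78
tool_pos: [0.561, 0.0543, 0.1649]
eef_rot: [0.999, -0.048, 0.0, 0.0]
contact_force: [-0.9, -0.1, -0.7]
opening: 0.751
```

```bash
python3 - <<'E'
from h import *
im=vision.snapshot("wrist");cv2.imwrite("pics/k_wrist.png",im)
plan([.578,.2125,0.2],-5.6)
im=vision.snapshot("scene")[170:320,270:470];cv2.imwrite("pics/k_scene.png",cv2.resize(im,None,fx=4,fy=4,interpolation=cv2.INTER_CUBIC))
E
```

```text
clock 8.83 tcp [0.5604 0.0541 0.1641] yaw -5.5 tilt [-1.1e-03 -6.0e-04 -1.0e+00] -> delta cm [  0.23 -15.93  -3.61] turn 0.1 op 0.748 F [ 0.2 -0.2 -0.5]
```

View pics/k_wrist.png

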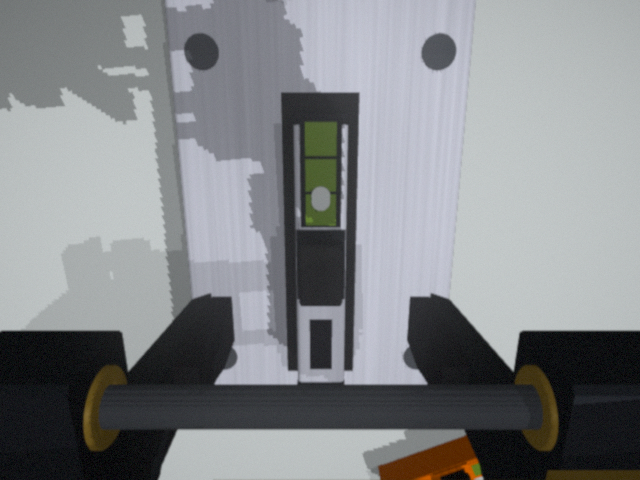

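View pics/k_scene.png

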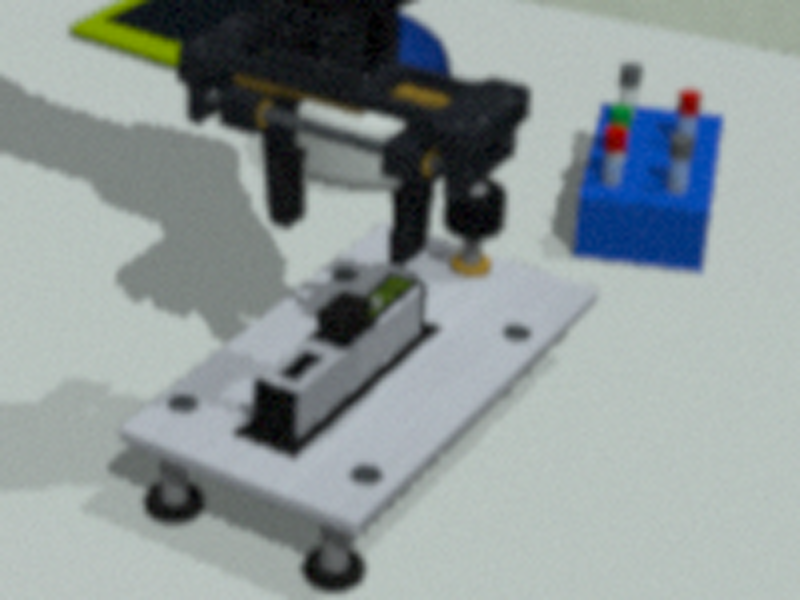

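The level lies straight within the strip. The bubble at row 198 against lines at 157 and 193 puts it about 11 mm off, towards -x, so the knob needs about 1.8 rad clockwise. Next I move above the knob.

Call:
send_rows --series '[{"delta_pos": [0,-2,-1],"turn": -7,"jaw": 0.25},{"delta_pos": [0.1,-4,-1],"turn": -14,"jaw": 0.2},{"delta_pos": [0.1,-6.5,-1],"turn": -21,"jaw": 0.15},{"delta_pos": [0.2,-9,-1],"turn": -28,"jaw": 0.1},{"delta_pos": [0.2,-11.5,-1],"turn": -35,"jaw": 0.1},{"delta_pos": [0.2,-13.5,-1],"turn": -42,"jaw": 0.1},{"delta_pos": [0.2,-15,-1],"turn": -49,"jaw": 0.1},{"delta_pos": [0.2,-15.9,-1],"turn": -56,"jaw": 0.1}]'

```text
clock: 9.55
tool_pos: [0.5771, 0.2151, 0.1731]
eef_rot: [0.903, 0.431, -0.001, -0.001]
contact_force: [-0.7, 0.4, -0.0]
opening: 0.898
```

Call:
send_rows --series '[{"delta_pos": [0,0,0],"turn": -7,"jaw": 0.1},{"delta_pos": [0,0,0],"turn": -14,"jaw": 0.1},{"delta_pos": [0,0,0],"turn": -20,"jaw": 0.1},{"delta_pos": [0,0,0],"turn": -20,"jaw": 0.1},{"delta_pos": [0,0,0],"turn": -20,"jaw": 0.1},{"delta_pos": [0,0,0],"turn": -20,"jaw": 0.1}]'

```text
clock: 10.05
tool_pos: [0.5778, 0.2124, 0.1739]
eef_rot: [0.817, 0.576, -0.001, -0.0]
contact_force: [1.0, -0.8, -0.0]
opening: 0.9
```

```bash
python3 - <<'E'
from h import *
im=vision.snapshot("wrist");cv2.imwrite("pics/l_wrist.png",im)
plan([.578,.2125,0.092],70)
print(r.get_state()['q'].round(2), proj("wrist",[.578,.2125,.113]))
E
```

```text
clock 10.1 tcp [0.5779 0.2125 0.1741] yaw 70.4 tilt [-8.e-04 -6.e-04 -1.e+00] -> delta cm [0.01 0.01 8.21] turn 0.4 op 0.902 F [0.8 0.7 1.1]
[-0.03  0.86 -0.74  1.65  0.7   0.92  0.18] [321.35948713 268.95405933]
```

View pics/l_wrist.png

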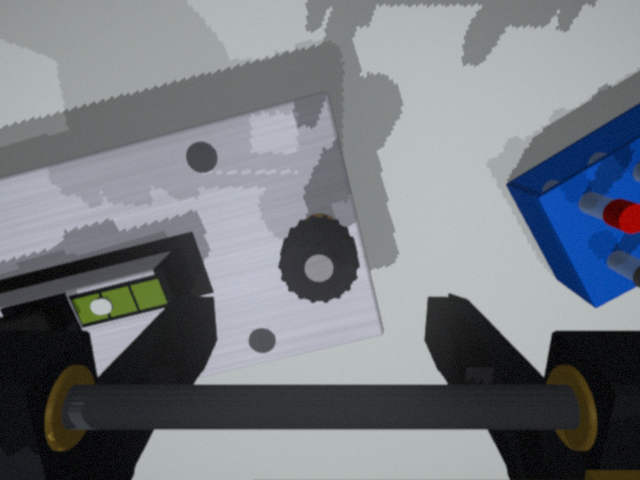

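Call:
send_rows --series '[{"delta_pos": [0,0,1],"turn": 0,"jaw": 0.35},{"delta_pos": [0,0,2.5],"turn": 0,"jaw": 0.35},{"delta_pos": [0,0,4],"turn": 0,"jaw": 0.35},{"delta_pos": [0,0,5.5],"turn": 0,"jaw": 0.35},{"delta_pos": [0,0,7],"turn": 0,"jaw": 0.35},{"delta_pos": [0,0,8],"turn": 0,"jaw": 0.35},{"delta_pos": [0,0,8.3],"turn": 0,"jaw": 0.35},{"delta_pos": [0,0,8.3],"turn": 0,"jaw": 0.35}]'

```text
clock: 10.77
tool_pos: [0.5777, 0.2123, 0.0907]
eef_rot: [0.817, 0.577, -0.001, -0.0]
contact_force: [-0.7, 0.6, -0.2]
opening: 0.646
```

Call:
send_rows --series '[{"delta_pos": [0,0,0],"turn": 0,"jaw": 0.5},{"delta_pos": [0,0,0],"turn": 0,"jaw": 0.7},{"delta_pos": [0,0,0],"turn": 0,"jaw": 0.7},{"delta_pos": [0,0,0],"turn": 0,"jaw": 0.7},{"delta_pos": [0,0,0],"turn": 0,"jaw": 0.7}]' --force 25

```text
clock: 11.18
tool_pos: [0.5782, 0.2113, 0.0923]
eef_rot: [0.817, 0.577, -0.001, 0.001]
contact_force: [-2.7, -4.5, 5.3]
opening: 0.425
```

```bash
python3 - <<'E'
from h import *
im=vision.snapshot("wrist");cv2.imwrite("pics/m_wrist.png",im)
plan([.578,.2125,0.092],-34)
print(r.get_state()['moment'])
E
```

```text
clock 11.23 tcp [0.5781 0.2113 0.0923] yaw 70.47 tilt [ 1.0e-04 -2.3e-03 -1.0e+00] -> delta cm [ 0.1  -0.05  0.03] turn 104.47 op 0.422 F [-2.  -3.4  6.4]
[-0.85126147  0.29300114  0.01261018]
```

View pics/m_wrist.png

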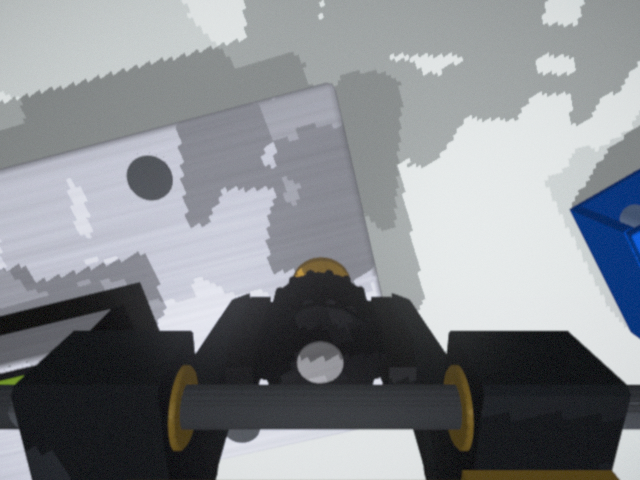

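Call:
send_rows --series '[{"delta_pos": [0,0,0],"turn": 3,"jaw": 0.7},{"delta_pos": [0,0,0],"turn": 8,"jaw": 0.7},{"delta_pos": [0,0,0],"turn": 13,"jaw": 0.7},{"delta_pos": [0,0,0],"turn": 18,"jaw": 0.7},{"delta_pos": [0,0,0],"turn": 24,"jaw": 0.7},{"delta_pos": [0,0,0],"turn": 30,"jaw": 0.7},{"delta_pos": [0,0,0],"turn": 36,"jaw": 0.7},{"delta_pos": [0,0,0],"turn": 42,"jaw": 0.7}]'

```text
clock: 11.9
tool_pos: [0.5771, 0.2102, 0.0923]
eef_rot: [0.97, 0.244, -0.001, 0.002]
contact_force: [-4.7, -5.2, 9.7]
opening: 0.42
```

```bash
python3 - <<'E'
from h import *
plan([.578,.2125,0.092],-34)
print(r.get_state()['moment'])
E
```

```text
clock 11.9 tcp [0.5771 0.2102 0.0923] yaw 28.19 tilt [-0.0019 -0.0046 -1.    ] -> delta cm [ 0.18 -0.16  0.03] turn 62.19 op 0.42 F [-4.7 -5.2  9.7]
[-1.27677822  0.9221635   0.14843696]
```

Call:
send_rows --series '[{"delta_pos": [-0.1,0.1,-0.1],"turn": 6,"jaw": 0.7},{"delta_pos": [-0.1,0.1,-0.1],"turn": 12,"jaw": 0.7},{"delta_pos": [-0.1,0.1,-0.1],"turn": 18,"jaw": 0.7},{"delta_pos": [-0.1,0.1,-0.1],"turn": 24,"jaw": 0.7},{"delta_pos": [-0.1,0.1,-0.1],"turn": 30,"jaw": 0.7},{"delta_pos": [-0.1,0.1,-0.1],"turn": 36,"jaw": 0.7},{"delta_pos": [-0.1,0.1,-0.1],"turn": 42,"jaw": 0.7},{"delta_pos": [-0.1,0.1,-0.1],"turn": 48,"jaw": 0.7}]'

```text
clock: 12.57
tool_pos: [0.5754, 0.21, 0.0924]
eef_rot: [0.985, -0.171, -0.002, 0.002]
contact_force: [-5.4, -3.1, 3.2]
opening: 0.424
```

Call:
send_rows --series '[{"delta_pos": [0,0,0],"turn": 5,"jaw": 0.7},{"delta_pos": [0,0,0],"turn": 10,"jaw": 0.7},{"delta_pos": [0,0,0],"turn": 13,"jaw": 0.7},{"delta_pos": [0,0,0],"turn": 13,"jaw": 0.7},{"delta_pos": [0,0,0],"turn": 13,"jaw": 0.7}]'

```text
clock: 12.98
tool_pos: [0.575, 0.2102, 0.0924]
eef_rot: [0.96, -0.28, -0.002, 0.002]
contact_force: [-5.4, -4.1, 4.0]
opening: 0.422
```

```bash
python3 - <<'E'
from h import *
plan([.578,.2125,0.092],-34)
print(r.get_state()['moment'])
im=vision.snapshot("wrist");cv2.imwrite("pics/n_wrist.png",im)
im=vision.snapshot("scene")[170:320,270:470];cv2.imwrite("pics/n_scene.png",cv2.resize(im,None,fx=4,fy=4,interpolation=cv2.INTER_CUBIC))
E
```

```text
clock 12.98 tcp [0.575  0.2102 0.0924] yaw -32.49 tilt [-0.0053 -0.0028 -1.    ] -> delta cm [ 0.13 -0.36  0.03] turn 1.51 op 0.422 F [-5.4 -4.1  4. ]
[-0.59333494  1.11970971 -0.0880398 ]
```

View pics/n_scene.png

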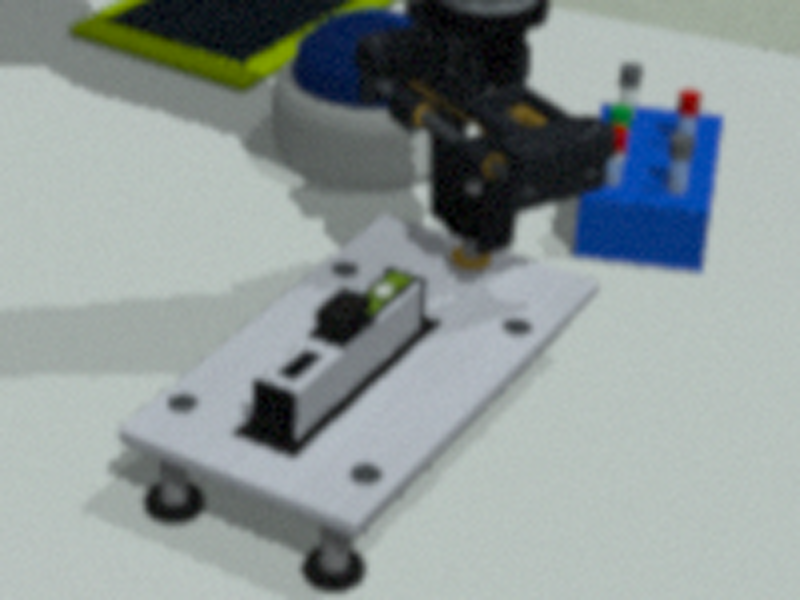

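View pics/n_wrist.png

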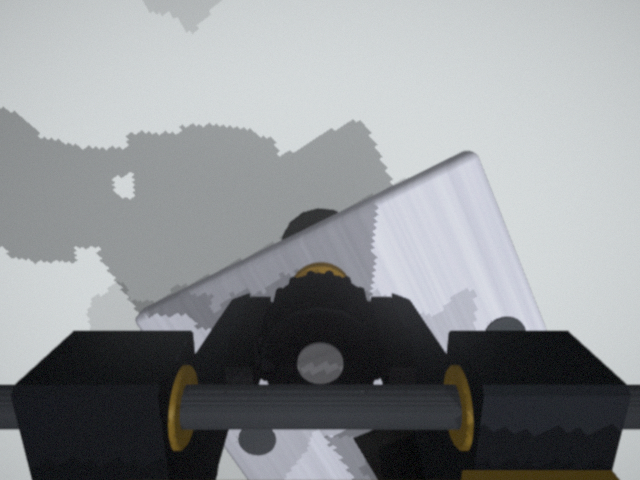

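Call:
send_rows --series '[{"delta_pos": [0,0,0],"turn": 0,"jaw": 0.4},{"delta_pos": [0,0,0],"turn": 0,"jaw": 0.3},{"delta_pos": [0,0,0],"turn": 0,"jaw": 0.3},{"delta_pos": [0,0,-1],"turn": 0,"jaw": 0.3},{"delta_pos": [0,0,-4],"turn": 0,"jaw": 0.3},{"delta_pos": [0,0,-8],"turn": 0,"jaw": 0.3},{"delta_pos": [0,0,-8],"turn": 0,"jaw": 0.3}]'

```text
clock: 13.67
tool_pos: [0.5822, 0.2137, 0.1802]
eef_rot: [0.96, -0.28, 0.005, -0.005]
contact_force: [0.9, 0.5, 1.0]
opening: 0.704
```

```bash
python3 - <<'E'
from h import *
plan([.5606,.0543,0.1645],-5.5)
E
```

```text
clock 13.67 tcp [0.5822 0.2137 0.1802] yaw -32.51 tilt [ 0.0124  0.0062 -0.9999] -> delta cm [ 6.74 14.62  1.44] turn -27.01 op 0.704 F [0.9 0.5 1. ]
```

Call:
send_rows --series '[{"delta_pos": [0.8,1.5,0],"turn": -5,"jaw": 0.25},{"delta_pos": [2,4,0],"turn": -11,"jaw": 0.25},{"delta_pos": [3.5,7,0.2],"turn": -17,"jaw": 0.25},{"delta_pos": [5,10,0.4],"turn": -23,"jaw": 0.25},{"delta_pos": [6.3,12.5,0.6],"turn": -27,"jaw": 0.25},{"delta_pos": [7,14.2,0.7],"turn": -27,"jaw": 0.25},{"delta_pos": [7,14.2,0.7],"turn": -27,"jaw": 0.25},{"delta_pos": [7,14.2,0.7],"turn": -27,"jaw": 0.25}]'

```text
clock: 14.33
tool_pos: [0.5612, 0.053, 0.1664]
eef_rot: [0.999, -0.049, 0.001, -0.0]
contact_force: [0.4, 1.8, 0.2]
opening: 0.748
```

Call:
send_rows --series '[{"delta_pos": [0,0,0],"turn": 0,"jaw": 0.25},{"delta_pos": [0,0,0],"turn": 0,"jaw": 0.25}]'

```text
clock: 14.5
tool_pos: [0.5611, 0.0562, 0.1663]
eef_rot: [0.999, -0.047, 0.001, -0.001]
contact_force: [0.1, 0.2, 0.2]
opening: 0.749
```

```bash
cat >> h.py <<'E'
def bub(im):
    """rows of lines and bubble along the level in wrist crop"""
    hsv=cv2.cvtColor(im,cv2.COLOR_BGR2HSV)
    g=cv2.inRange(hsv,(30,90,40),(50,255,255)); 
    return g
E
python3 - <<'E'
from h import *
plan([.5606,.0543,0.1645],-5.5)
im=vision.snapshot("wrist");cv2.imwrite("pics/o_wrist.png",im)
c=im[80:400,230:410];cv2.imwrite("pics/o_crop.png",cv2.resize(c,None,fx=1.8,fy=1.8,interpolation=cv2.INTER_CUBIC))
c=im[100:240,270:380];cv2.imwrite("pics/o_crop2.png",cv2.resize(c,None,fx=4,fy=4,interpolation=cv2.INTER_CUBIC))
E
```

```text
clock 14.5 tcp [0.5611 0.0562 0.1663] yaw -5.35 tilt [ 0.0016  0.0017 -1.    ] -> delta cm [-0.03  0.2   0.18] turn 0.15 op 0.749 F [0.1 0.2 0.2]
```

View pics/o_wrist.png

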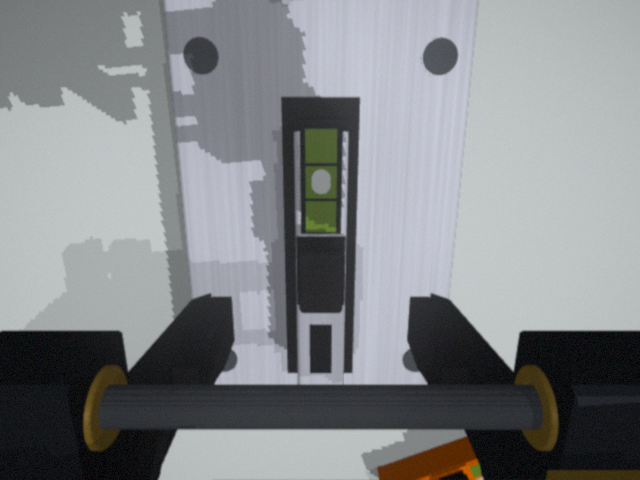

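View pics/o_crop2.png

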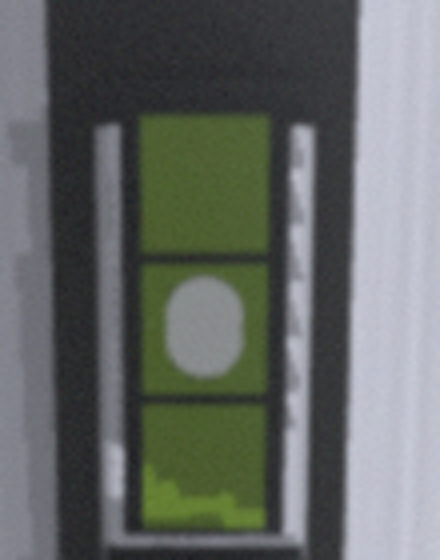

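```bash
python3 - <<'E'
from h import *
s=r.get_state();m=R.from_quat(s['eef_rot']).as_matrix()
f=lambda u,v,z:(m.T@(px("wrist",u,v,z)-s['tool_pos'])*100).round(2)
print("front base/left-right",f(299,235.5,.094),f(344,235.5,.094),"rear top",f(299,311,.112),f(344,311,.112))
print("level far end top",f(322,126,.0945))
print("strip",f(282,97.5,.0605),f(359,97.5,.0605),f(289,372,.0585),f(352,372,.0585))
c=vision.snapshot("wrist")[225:325,285:360];cv2.imwrite("pics/p.png",cv2.resize(c,None,fx=5,fy=5))
E
```

```text
front base/left-right [-1.02 -1.36  7.21] [ 1.24 -1.37  7.22] rear top [-0.98  1.92  5.41] [1.21 1.92 5.41]
level far end top [ 0.12 -6.7   7.17]
strip [-2.   -8.02 10.57] [ 2.1  -8.02 10.58] [-1.98  9.02 10.75] [ 2.14  9.01 10.75]
```

View pics/p.png

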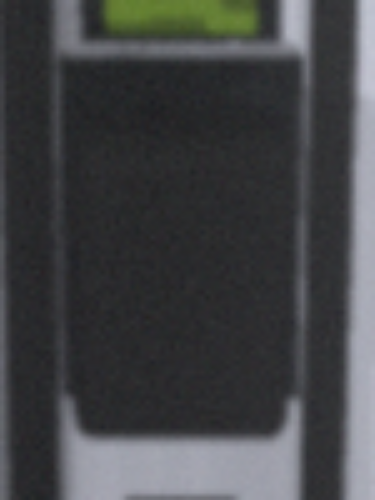

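Call:
send_rows --series '[{"delta_pos": [0.1,0.25,0],"turn": 0,"jaw": 0.5},{"delta_pos": [0.1,0.25,0],"turn": 0,"jaw": 1},{"delta_pos": [0.1,0.25,0],"turn": 0,"jaw": 1},{"delta_pos": [0.1,0.25,0],"turn": 0,"jaw": 1},{"delta_pos": [0.1,0.25,0],"turn": 0,"jaw": 1},{"delta_pos": [0.1,0.25,0],"turn": 0,"jaw": 1},{"delta_pos": [0.1,0.25,0],"turn": 0,"jaw": 1},{"delta_pos": [0.1,0.25,0],"turn": 0,"jaw": 1}]' --force 20

```text
clock: 15.27
tool_pos: [0.5613, 0.0513, 0.1657]
eef_rot: [0.999, -0.048, -0.0, 0.0]
contact_force: [0.1, 0.1, 0.8]
opening: 0.173
```

Call:
send_rows --series '[{"delta_pos": [0,0,0],"turn": 0,"jaw": 1},{"delta_pos": [0,0,0.7],"turn": 0,"jaw": 1},{"delta_pos": [0,0,1.8],"turn": 0,"jaw": 1},{"delta_pos": [0,0,2.8],"turn": 0,"jaw": 1},{"delta_pos": [0,0,3.5],"turn": 0,"jaw": 1},{"delta_pos": [0,0,3.8],"turn": 0,"jaw": 1},{"delta_pos": [0,0,3.8],"turn": 0,"jaw": 1},{"delta_pos": [0,0,3.8],"turn": 0,"jaw": 1}]'

```text
clock: 15.93
tool_pos: [0.5612, 0.0513, 0.1274]
eef_rot: [0.999, -0.048, -0.0, 0.0]
contact_force: [-0.0, -0.9, 0.2]
opening: 0.006
```

```bash
python3 - <<'E'
from h import *
plan([.5611,.0537,0.1215],-5.5)
im=vision.snapshot("wrist");cv2.imwrite("pics/q_wrist.png",im)
im=vision.snapshot("scene")[170:320,270:470];cv2.imwrite("pics/q_scene.png",cv2.resize(im,None,fx=4,fy=4,interpolation=cv2.INTER_CUBIC))
E
```

```text
clock 15.93 tcp [0.5612 0.0513 0.1274] yaw -5.48 tilt [-4.e-04 -1.e-04 -1.e+00] -> delta cm [-0.03 -0.23  0.59] turn 0.02 op 0.006 F [-0.  -0.9  0.2]
```

View pics/q_wrist.png

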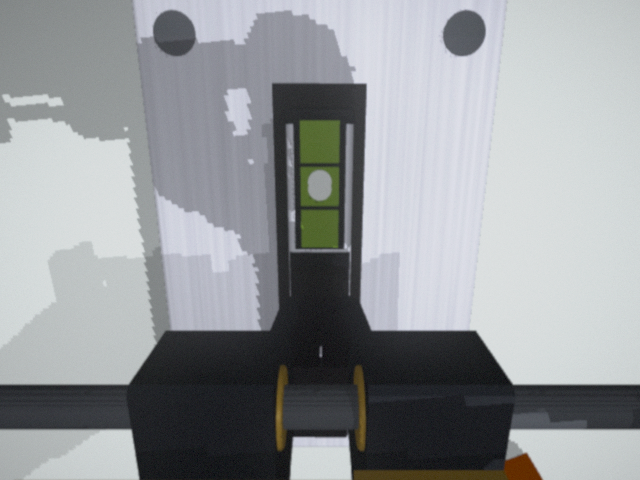

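View pics/q_scene.png

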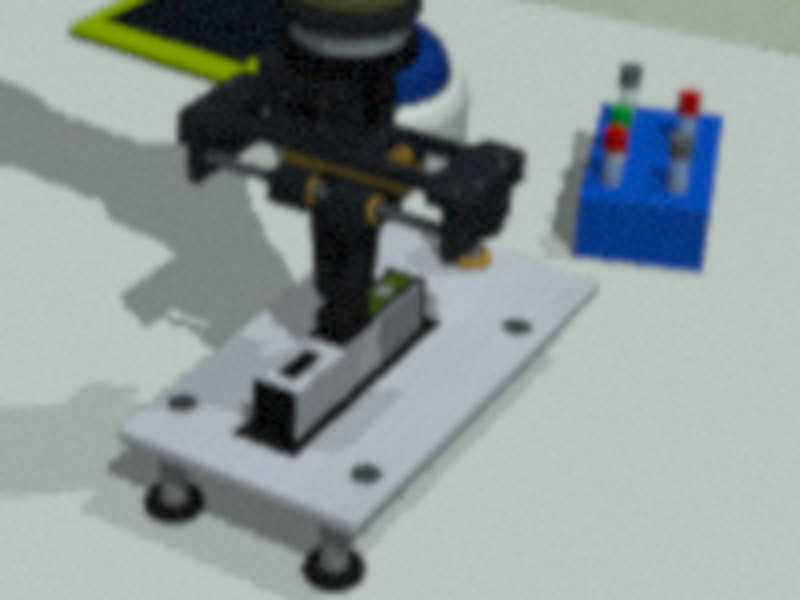

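Call:
send_rows --series '[{"delta_pos": [0,-0.2,0.1],"turn": 0,"jaw": 1},{"delta_pos": [0,-0.2,0.2],"turn": 0,"jaw": 1},{"delta_pos": [0,-0.2,0.3],"turn": 0,"jaw": 1},{"delta_pos": [0,-0.2,0.4],"turn": 0,"jaw": 1},{"delta_pos": [0,-0.2,0.4],"turn": 0,"jaw": 1}]'

```text
clock: 16.45
tool_pos: [0.5614, 0.0532, 0.1236]
eef_rot: [0.999, -0.048, -0.0, 0.0]
contact_force: [0.2, -0.5, -0.8]
opening: 0.001
```

Call:
send_rows --series '[{"delta_pos": [0,0,0.1],"turn": 0,"jaw": 1},{"delta_pos": [0,0,0.1],"turn": 0,"jaw": 1},{"delta_pos": [0,0,0.1],"turn": 0,"jaw": 1}]'

```text
clock: 16.7
tool_pos: [0.5615, 0.0532, 0.1228]
eef_rot: [0.999, -0.048, -0.0, 0.0]
contact_force: [0.1, 0.1, 0.7]
opening: 0.007
```

Call:
send_rows --series '[{"delta_pos": [0,0,0.1],"turn": 0,"jaw": 1},{"delta_pos": [0,0,0.1],"turn": 0,"jaw": 1},{"delta_pos": [0,0,0.1],"turn": 0,"jaw": 1}]'

```text
clock: 16.95
tool_pos: [0.5615, 0.0532, 0.1219]
eef_rot: [0.999, -0.048, 0.0, 0.0]
contact_force: [-1.0, -1.0, 3.1]
opening: 0.002
```

Call:
send_rows --series '[{"delta_pos": [0,0,0.1],"turn": 0,"jaw": 1},{"delta_pos": [0,0,0.1],"turn": 0,"jaw": 1},{"delta_pos": [0,0,0.1],"turn": 0,"jaw": 1}]'

```text
clock: 17.2
tool_pos: [0.5615, 0.0532, 0.1209]
eef_rot: [0.999, -0.048, 0.0, 0.0]
contact_force: [-0.8, -0.9, 4.9]
opening: 0.002
```

Call:
send_rows --series '[{"delta_pos": [0,0,0.05],"turn": 0,"jaw": 1},{"delta_pos": [0,0,0.12],"turn": 0,"jaw": 1},{"delta_pos": [0,0,0.12],"turn": 0,"jaw": 1},{"delta_pos": [0,0,0.12],"turn": 0,"jaw": 1},{"delta_pos": [0,0,0.12],"turn": 0,"jaw": 1},{"delta_pos": [0,0,0.12],"turn": 0,"jaw": 1},{"delta_pos": [0,0,0.12],"turn": 0,"jaw": 1},{"delta_pos": [0,0,0.12],"turn": 0,"jaw": 1}]'

```text
clock: 17.87
tool_pos: [0.5615, 0.0532, 0.1198]
eef_rot: [0.999, -0.048, 0.0, 0.0]
contact_force: [-1.2, -0.7, 6.4]
opening: 0.005
```

```bash
python3 - <<'E'
from h import *
F=[]
for i in range(6):
    im=vision.snapshot("wrist"); F.append(r.get_state()['contact_force'])
print(np.mean(F,0),np.std(F,0))
plan([.5611,.0537,0.12],-5.5)
cv2.imwrite("pics/s_wrist.png",im)
c=im[70:270,250:390];cv2.imwrite("pics/s_crop.png",cv2.resize(c,None,fx=3,fy=3,interpolation=cv2.INTER_CUBIC))
im=vision.snapshot("scene")[170:320,270:470];cv2.imwrite("pics/s_scene.png",cv2.resize(im,None,fx=4,fy=4,interpolation=cv2.INTER_CUBIC))
im=vision.snapshot("side");cv2.imwrite("pics/s_side.png",im)
E
```

```text
[-1.79569016 -0.99409962  6.73851407] [0.6162342  0.27046394 0.60139977]
clock 18.17 tcp [0.5615 0.0532 0.1198] yaw -5.5 tilt [ 2.e-04 -3.e-04 -1.e+00] -> delta cm [-0.05 -0.05 -0.02] turn 0.0 op 0.006 F [-1.4 -1.4  7.8]
```

View pics/s_crop.png

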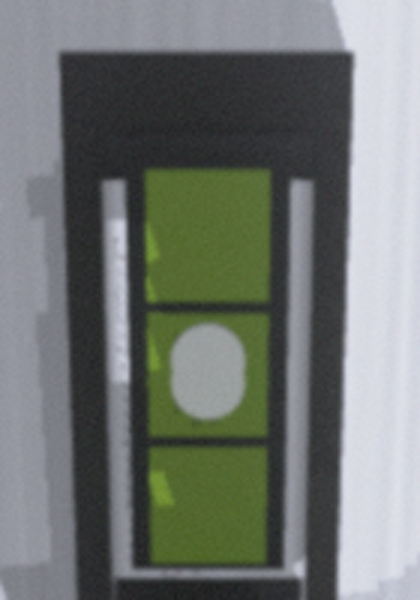

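View pics/s_scene.png

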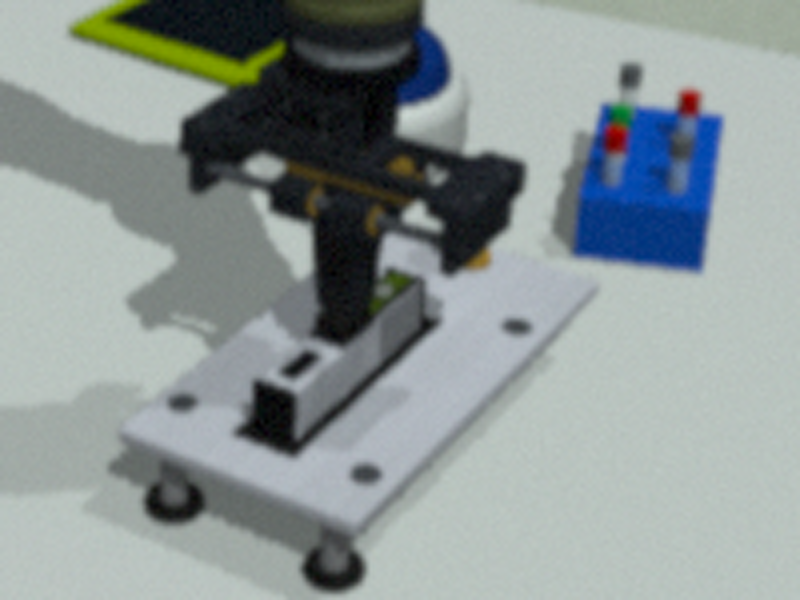

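View pics/s_side.png

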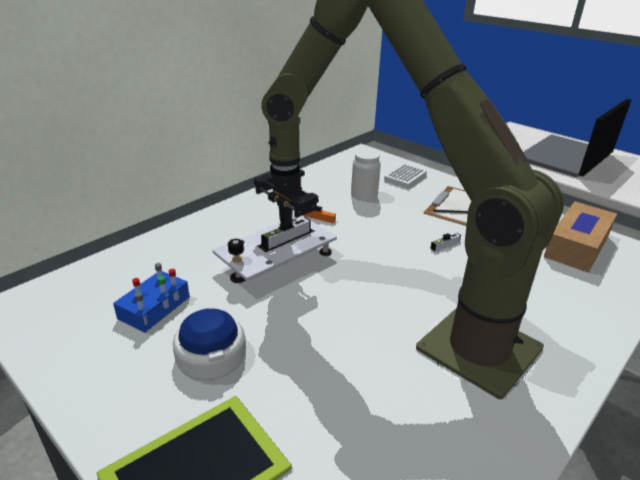

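The bubble sits mid-way between the lines (crop rows 371 and 374), about 0.4 mm off. The press is about 6.7 N, roughly 4 mm below first touch, and the other things stand where they were.

```bash
python3 - <<'E'
from h import *
print(order.finish_job()); s=r.get_state(); print(s['clock'],s['contact_force'],s['tool_pos'])
E
```

```text
the job is handed in; nothing more can be done
None
the job is handed in; nothing more can be done
```

I levelled the stand and handed the job in at about 18 s, with the closed fingers still pressing the thumb pad.

- **Level:** I laid the larger grey level lengthwise on the dark strip and let go. Its middle is about 2.5 mm from the strip's centre along its length. It lay straight and within the strip.
- **Knob:** The bubble started about 11 mm off, so I turned the knob about 103° clockwise in one grip. The bubble was then about 0.4 mm from centre.
- **Press:** The last force readings averaged about 6.7 N, near the 7 N asked. The fingers had gone down just under 4 mm from first touch.
- **Last pictures:** While pressing, the bubble was still about 0.4 mm from centre. The level looked flat on the strip, and the other things looked unmoved.

No check failed. The only oddity was that while I gripped the knob the arm felt up to 10 N of upward push and the tool was dragged 2–3 mm sideways. This showed no effect on the stand afterwards.

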